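# Open the pump head and hold the presser arm back

### The job

A colleague wants to lay new tubing into the bench pump. Turn the captive hex nut on the pump's deck counterclockwise (seen from above) until it stops, so that its locking tab is out of the way; then swing the spring-loaded presser arm by its upright post away from the roller head as far as it goes, and finish while still holding it there against its spring: do not let go. Leave the beaker, the jar and the carton beside the pump where they stand.

Things in the scene. Friction and masses are not known exactly. Their poses are not given: they have to be found in the camera images.
- pump: White box-shaped roller pump fixed to the bench; dark grey deck (top) 70 mm above the bench. Origin on the bench; in its frame (x roughly away from the robot, z up) the case reaches x -105 to 135, y -110 to 110 mm. On the deck: roller head (74 mm across, 34 high) at x -35, y 0; presser arm pivot at x 20, y -75; hex nut axis at x 102, y -38.
- nut (a joint): Turn of the captive hex nut about its vertical axis, rad: 0 = locked end, grows counterclockwise seen from above, 2.1 = open end stop. It starts between 0 and 0.25. Stiff to turn (about 0.08 N m), stays where it is left. Until it has turned about 0.9 its tab blocks the presser arm.
- nut_grip (a point): Centre of the steel hex nut, 30 mm across flats (flats 17 mm wide); the hex reaches 9 to 41 mm above the deck, this point 30 mm above it, on the axis. Its axes turn with the nut and agree with the pump's at nut = 0; one pair of flats faces along the tab's direction, 2.79 rad (160 degrees counterclockwise from its x), the other pairs 60 degrees to each side.
- nut_tab_end (a point): End of the nut's flat steel locking tab (70 mm from the nut axis, 12 mm wide, 6 mm thick, its top 9 mm above the deck); turns with the nut.
- presser (a joint): Swing of the sprung presser arm, rad: 0 = rest, against the rollers (start); grows clockwise seen from above, away from the roller head; 0.8 = stop. A torsion spring pulls it back to 0 whenever it is free: the push needed at the post grows from about 3.5 N at rest to 9 N at the stop.
- presser_pivot (a point): The presser arm's vertical pivot axis, at deck height; the point is fixed to the pump and its axes are the pump's.
- post_grip (a point): Point on the axis of the upright round steel post (16 mm diameter, top 72 mm above the deck) at the presser arm's free end, 56 mm above the deck, 130 mm from the pivot axis. At rest the post lies from the pivot along the pump's +y; it swings towards the pump's +x. The bar below it is 16 mm wide, its top 13 mm above the deck.
- beaker_mid (a point): Glass beaker, 66 mm wide, 85 mm high, beside the pump: leave it. Point half-way up, z up.
- jar_mid (a point): White plastic jar with a lid, 68 mm wide, 100 mm high, beside the pump: leave it. Point half-way up, z up.
- carton_mid (a point): Cardboard box 100 x 70 x 55 mm high, beside the pump: leave it. Point half-way up, z up.

How it is judged:
On the way, in this order (a step that is already met when the one before it is completed fails the run):
1. the nut is turned to its open stop while the presser arm still rests (value of joint nut above 1.9 rad and value of joint presser below 0.3 rad), for 0.1 s.
2. the presser arm is swung to its stop by the gripper (value of joint presser above 0.72 rad and contact force between the fingers and presser above 2 N), for 0.3 s.
At the end, for the whole second after the job is handed in: The presser arm is within 0.08 rad of its 0.8 rad stop, still, and held there by the fingers (over 2 N of contact); the nut is within 0.25 rad of its open stop (2.1 rad); beaker, jar and carton are within 25 mm of where they began (all of step 2 and velocity of joint presser between -0.1 and 0.1 rad/s and value of joint nut above 1.85 rad and distance of each of beaker_mid, jar_mid, carton_mid from where it was at the start of the episode below 0.025 m); the arm keeps its last pose, push and grip.
It fails at once if a bystander is knocked over or pushed away (distance of any of beaker_mid, jar_mid, carton_mid from where it was at the start of the episode above 0.04 m or angle between any of beaker_mid, jar_mid's own z axis and vertical above 0.5 rad).
It also fails if it takes over 61 s, if anything falls off the work surface, if the arm or the gripper's body presses on something with over 40 N, if the wrist force passes 120 N, or if a joint passes its speed limit or range.

### The arm

A 7-joint arm with a two-finger parallel gripper is mounted at the origin on the work surface. World frame = base frame: x ahead of the robot, y to its left, z up, the work surface at z = 0. Lengths are in m, angles in rad, forces in N, time in s.
With the tool pointing down it reaches from about 0.425 to 0.95 m from the base axis. Payload 4.7 kg.
Tool frame: the origin (TCP) lies between the finger pads; the fingertips stand 8 mm ahead of it and the grasp point (between the pads) lies 11 mm behind it; x points along the fingers, y is the direction in which the jaws open and shut, and the axes are right-handed (so a half turn about x gives the same grasp; the last joint's range is limited). The gripper opens to 87 mm and grips with 3 to 60 N. Pads are 19 mm wide; open, the fingers measure 117 mm over their backs; the gripper's body (75 mm by 190 mm) begins 51 mm behind the grasp point.
Start: joints at [-1.136, 0.469, -0.049, 1.532, 0.024, 1.141, -0.082], TCP at [0.302, 0.604, 0.231] pointing down, gripper open.
Joint ranges: [-2.59, 2.59], [-0.33, 1.99], [-1.39, 1.29], [0.1, 2.45], [-1.04, 4.18], [0.21, 1.99], [-2.66, 2.66]. Speed limits (rad/s): [2.57, 2.57, 3.14, 3.14, 3.14, 3.14, 3.14].

### API

Orientations are given as [roll, pitch, yaw] about the fixed x, y, z axes, in that order (R = Rz(yaw) Ry(pitch) Rx(roll)).
In Python, from rig import r gives the robot as it stands.
- The arm moves only by the tool arm_command, never from a script. Its argument "commands" is a list that holds one entry, the list of rows, each a list of 6 numbers: the shift along the tool's x, y, z each as a share of 0.2 m, from -1 to 1, then the turn, a rotation vector about the tool's x, y, z each as a share of pi rad, from -1 to 1. In form: [[[tx, ty, tz, ax, ay, az], ...]]. A call has 1 to 12 rows; each row is the pose to reach, as a shift and turn from the pose measured when the call began, along the tool's axes at that moment, turning the shorter way round; what a row does not reach only later rows make up. A row lasts 1/12 s, in which the tool goes at most 41.7 mm and 7.16 degrees, less where a joint would pass 70% of its speed; a pose out of reach is approached as far as the arm can. A call with a number of a shift or a turn outside -1 to 1 is refused whole. A call with a gripper value outside its range is refused whole. "jaw" is the opening, from 0 (shut) to 1 (fully open), set as the call begins (left out, the last holds). The fingers move at their own pace and stop on an object; "newtons" is the grip in N (left out, the last holds). Time passes only in rows, so rows that repeat a pose let the fingers close. It gives the time, the measured TCP pose, the force and the opening at its end, in the units of the state.
- r.read_state(): the state, without advancing time (a new reading comes with each control period).
- r.read_camera(name): name is "scene" or "top"; returns (picture, depth): 420x560x3 uint8, blue, green, red; 420x560 float32, m along the optical axis (not along the pixel's ray), 0 where there is no reading.
- r.camera_model(name): a dict with "fx", "fy", "cx", "cy" (pixels), "k1" (the pictures are not rectified: a ray, as slopes to the right and down, at radius r is drawn at 1 + k1 r^2 times it, then the intrinsics apply), "world_from_camera" (4x4, takes a point from camera to world coordinates). Camera axes: x right, y down, z forward; pixel columns grow to the right and rows downward; lengths in m; the calibration is good to about 2 mm. A picture is of the moment at which its call begins. camera_model takes no time and is no camera call.
- r.sign_off(): hands the job in, once; it reports no verdict.
The state is a dict: "time_s": time; "q": joint angles; "joint_vel": joint speeds; "joint_efforts": joint torques, N m; "ee_pos": TCP position; "orientation": TCP orientation; "ft_force": force on the tool from outside, world axes, zero at the start; "moment": the same for the moment, N m; "finger_gap": finger opening in m.
Only numpy, scipy, OpenCV 4.12 (cv2) and the standard library are available. Lean on these libraries where they do the work, as an engineer would, in place of code of your own. Each camera call takes 0.05 s, during which the arm holds its last target.

## Working session

There is one attempt and no reset: what is moved stays moved. The work goes in short steps, Python scripts to look and compute and a tool call to move; the robot and the scene stay as the last step left them, time stands still between calls to the robot, and variables do not carry over. Pictures are saved under pics/ and viewed, and the job is handed in when it is done.

Besides the shell and the picture viewer there is one more tool, called after "Emit:" by a JSON object that holds its "fn" and its "kwargs". arm_command: Moves the arm, as the interface text tells. Its arguments: {"type":"object","properties":{"commands":{"type":"array"},"jaw":{"type":"number"},"newtons":{"type":"number"}},"required":["commands"]}

```bash
ls; mkdir -p pics; python3 - <<'E'
from rig import r
import cv2,numpy as np
print(r.read_state())
for n in("scene","top"):
    p,d=r.read_camera(n); cv2.imwrite(f"pics/{n}0.png",p); np.save(f"{n}0.npy",d); print(n,r.camera_model(n))
E
```

```text
pics
{'time_s': 0.0, 'q': array([-1.13587987,  0.4694616 , -0.04859357,  1.53368023,  0.02408531,
        1.14099446, -0.08229995]), 'joint_vel': array([-0.00086299,  0.00101141,  0.00055311, -0.00072436, -0.00021615,
       -0.00092584, -0.00145906]), 'joint_efforts': array([-4.86559275e-04, -5.07995439e+01, -8.09870381e-02, -2.36154681e+01,
       -6.14413409e-02,  3.80854926e-02,  1.61793650e-04]), 'ee_pos': array([0.30169933, 0.60317593, 0.22949162]), 'orientation': array([-1.54084586,  1.56883768, -2.00463829]), 'ft_force': array([-0.04747336, -0.22681303,  0.69354409]), 'moment': array([-0.02916303, -0.01069507, -0.05784953]), 'finger_gap': 0.0869890625720809}
scene {'fx': 513.1265908702627, 'fy': 513.1265908702627, 'cx': 280.1502893664833, 'cy': 214.09309933659196, 'k1': -0.1457519206943031, 'world_from_camera': array([[-0.30253899,  0.54001092, -0.78540332,  1.37983955],
       [ 0.95290621,  0.15323281, -0.2617049 ,  0.29533303],
       [-0.02097395, -0.82759164, -0.56093866,  0.69475713],
       [ 0.        ,  0.        ,  0.        ,  1.        ]])}
top {'fx': 450.3728309798044, 'fy': 450.3728309798044, 'cx': 278.5354281276004, 'cy': 205.6975306800013, 'k1': -0.08513913387767616, 'world_from_camera': array([[ 0.01661626, -0.98031056,  0.19676157,  0.31446195],
       [-0.99986002, -0.01667717,  0.00134746,  0.01867791],
       [ 0.00196049, -0.19675642, -0.98045044,  1.11788707],
       [ 0.        ,  0.        ,  0.        ,  1.        ]])}
```

View pics/scene0.png

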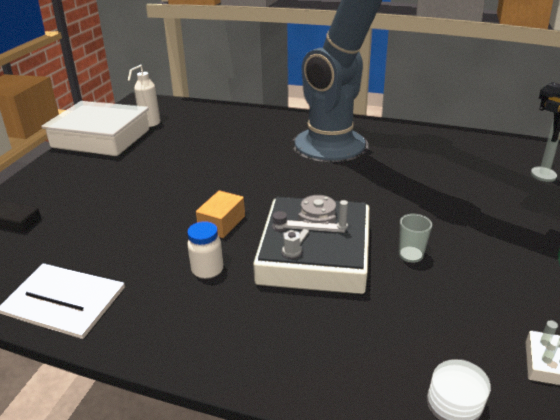

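View pics/top0.png

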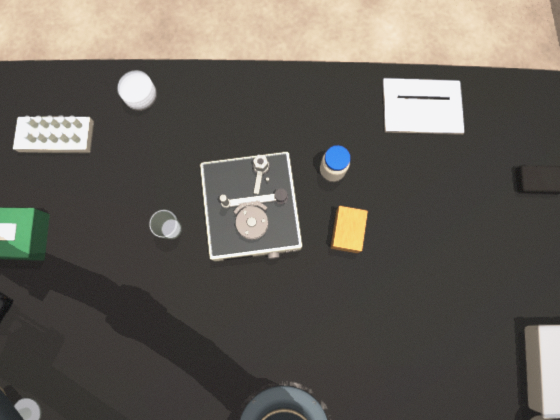

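Top view: pump around (250,205), nut (261,162), post (224,201), pivot (281,195), roller head (252,222); jar (336,163), carton (350,230), beaker (165,224). Next I'll measure.

```bash
cat > h.py <<'E'
import numpy as np,cv2
from rig import r
def ray(n,u,v):
    m=r.camera_model(n); K=np.array([[m['fx'],0,m['cx']],[0,m['fy'],m['cy']],[0,0,1]])
    p=cv2.undistortPoints(np.array([[[u,v]]],float),K,np.array([m['k1'],0,0,0,0]))[0,0]
    W=m['world_from_camera']; return W[:3,3],W[:3,:3]@np.array([p[0],p[1],1])
def onz(n,u,v,z):
    o,d=ray(n,u,v); return o+d*(z-o[2])/d[2]
def dep(n,u,v,D):
    o,d=ray(n,u,v); return o+d*D[int(round(v)),int(round(u))]
def proj(n,P):
    m=r.camera_model(n); W=np.linalg.inv(m['world_from_camera']); c=W[:3,:3]@P+W[:3,3]
    K=np.array([[m['fx'],0,m['cx']],[0,m['fy'],m['cy']],[0,0,1]])
    return cv2.projectPoints(c.reshape(1,1,3),np.zeros(3),np.zeros(3),K,np.array([m['k1'],0,0,0,0]))[0].ravel()
E
python3 - <<'E'
from h import *
p=cv2.imread("pics/top0.png"); c=p[145:265,190:310]; cv2.imwrite("pics/topc.png",cv2.resize(c,None,fx=5,fy=5,interpolation=cv2.INTER_CUBIC))
p=cv2.imread("pics/scene0.png"); c=p[185:295,250:380]; cv2.imwrite("pics/scenec.png",cv2.resize(c,None,fx=5,fy=5,interpolation=cv2.INTER_CUBIC))
E
```

```text
(no output)
```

View pics/topc.png

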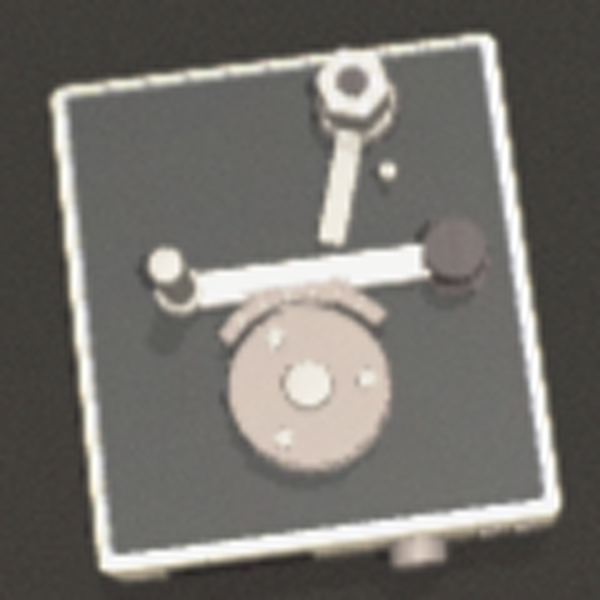

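View pics/scenec.png

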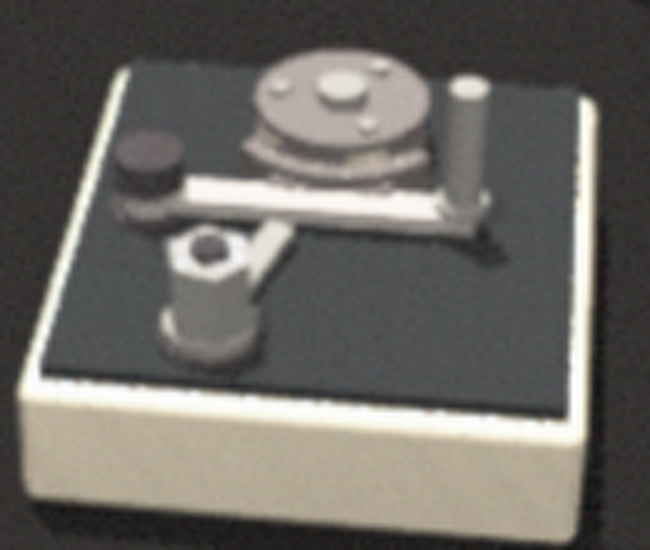

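```bash
python3 - <<'E'
from h import *
def T(x,y,z): return onz("top",190+(x+.5)/5-.5,145+(y+.5)/5-.5,z)
def S(x,y,z): return onz("scene",250+(x+.5)/5-.5,185+(y+.5)/5-.5,z)
C=[T(*c,.07) for c in[(52,90),(493,38),(560,512),(103,562)]]
for c in C: print(c)
for i in range(4): print(np.linalg.norm(C[i]-C[(i+1)%4]))
print("nut",T(352,84,.111),S(208,250,.111))
print("post",T(167,268,.142),S(469,88,.142))
print("roller",T(308,383,.104),S(343,86,.109))
print("tab end",T(331,244,.079))
print("tab base",T(347,133,.079))
print('scenecorners',S(22,392,.07),S(578,430,.07),S(590,98,.07))
# fit pump pose with model points: nut, post, roller
M=np.array([[102,-38],[20,55],[-35,0],[135,110],[135,-110],[-105,-110],[-105,110]])/1e3
W=np.array([T(352,84,.111),T(167,268,.142),T(308,383,.104)]+C)[:,:2]
a=M-M.mean(0);b=W-W.mean(0);th=np.arctan2((a[:,0]*b[:,1]-a[:,1]*b[:,0]).sum(),(a*b).sum())
R=np.array([[np.cos(th),-np.sin(th)],[np.sin(th),np.cos(th)]]);t=W.mean(0)-R@M.mean(0)
print("th",th,"origin",t); print(1e3*(M@R.T+t-W))
D=np.load("top0.npy")
for n,(u,v) in dict(nut=(260,161),post=(223,198.5),deck=(230,180),table=(200,270),jar=(338,157),carton=(350,230)).items(): print(n,dep("top",u,v,D))
for n,z,(u,v) in(("jarlid",.1,(337,157)),("beaker top",.085,(163,223)),("carton",.055,(351,228))):print(n,onz("top",u,v,z))
np.savez("pump.npz",R=R,t=t,th=th)
# tab direction
n=M[0]@R.T+t; e=T(331,244,.079)[:2]; v=R.T@(e-n); print("tab in pump: len",np.linalg.norm(v),"ang",np.arctan2(v[1],v[0])-2.79)
E
```

```text
[0.62818743 0.21247675 0.07      ]
[ 0.65796228 -0.00119767  0.07      ]
[ 0.42742241 -0.03530767  0.07      ]
[0.40034058 0.17704762 0.07      ]
0.21573896054489
0.23304960863533106
0.21407520573973132
0.23058493248804865
nut [0.62097347 0.06495904 0.111     ] [0.62339531 0.0645177  0.111     ]
post [0.52518364 0.14356393 0.142     ] [0.53154026 0.1455067  0.142     ]
roller [0.4808117  0.08181574 0.104     ] [0.49383173 0.08521432 0.109     ]
tab end [0.5517092 0.0743857 0.079    ]
tab base [0.60626743 0.06820299 0.079     ]
scenecorners [0.67732111 0.00615025 0.07      ] [0.64089356 0.21357437 0.07      ] [0.41435458 0.17964555 0.07      ]
th 0.1440700159911516 origin [0.51397788 0.08648982]
[[-0.59658543 -1.43116804]
 [ 0.69057453  0.22752587]
 [-1.47120939 -0.35093883]
 [ 3.59889465  2.25569236]
 [ 5.40992388 -1.79065518]
 [-1.56377912 -2.13796825]
 [-6.06781911  3.22751206]]
nut [0.61981297 0.06466275 0.11797839]
post [0.31446195 0.01867791 1.11788707]
deck [0.58563485 0.1377352  0.07044741]
table [ 0.3735808   0.21185323 -0.0018405 ]
jar [ 0.63808102 -0.11829828  0.10123564]
carton [ 0.4715908  -0.15156245  0.05434294]
jarlid [ 0.63842747 -0.11609455  0.1       ]
beaker top [0.47598689 0.28897316 0.085     ]
carton [ 0.47635754 -0.15392207  0.055     ]
tab in pump: len 0.06952082050112891 ang 0.05069961389871791
```

```bash
cat >> h.py <<'E'
from scipy.spatial.transform import Rotation as Ro
def cur():
    s=r.read_state(); return s,np.array(s['ee_pos']),Ro.from_euler('xyz',s['orientation'])
def tgt(ang):  # x down, tool y at world angle ang(deg)
    a=np.radians(ang); x=np.array([0,0,-1.]); y=np.array([np.cos(a),np.sin(a),0]); return Ro.from_matrix(np.column_stack([x,y,np.cross(x,y)]))
def rel(pos,ang):
    s,p,R=cur(); t=R.inv().apply(np.array(pos)-p)/.2; w=(R.inv()*tgt(ang)).as_rotvec()/np.pi
    return np.round(np.r_[t,w],4).tolist()
def yang():
    y=cur()[2].as_matrix()[:,1]; return np.degrees(np.arctan2(y[1],y[0]))
E
python3 - <<'E'
from h import *
print(yang(),cur()[2].as_matrix())
for a in (-9,51,111,-129,-69,171): print(a,rel([.622,.0645,.25],a))
E
```

```text
63.42717513585397 [[-7.40446061e-04  4.47334235e-01  8.94366554e-01]
 [-1.61994078e-03  8.94365089e-01 -4.47334844e-01]
 [-9.99998414e-01 -1.78004818e-03  6.24258636e-05]]
-9 [-0.0989, -1.6929, 2.6373, 0.4024, 0.0004, 0.0005]
51 [-0.0989, -1.6929, 2.6373, 0.069, 0.0001, 0.0006]
111 [-0.0989, -1.6929, 2.6373, -0.2643, -0.0002, 0.0005]
-129 [-0.0989, -1.6929, 2.6373, -0.931, -0.0008, 0.0001]
-69 [-0.0989, -1.6929, 2.6373, 0.7357, 0.0007, 0.0003]
171 [-0.0989, -1.6929, 2.6373, -0.5976, -0.0005, 0.0004]
```

Emit:
{"fn": "arm_command", "kwargs": {"commands": [[[-0.05,-0.4,0.5,0,0,0],[-0.1,-0.6,0.9,0,0,0],[-0.1,-0.6,0.9,0,0,0],[-0.1,-0.6,0.9,0,0,0],[-0.1,-0.6,0.9,0,0,0],[-0.1,-0.6,0.9,0,0,0]]], "jaw": 1}}

```text
time_s: 0.6
ee_pos: [0.4143, 0.4077, 0.2503]
orientation: [-0.713, 1.565, -1.188]
ft_force: [-0.1, 0.0, 0.1]
finger_gap: 0.0869
```

Emit:
{"fn": "arm_command", "kwargs": {"commands": [[[0,-0.6,0.9,0.05,0,0],[0,-0.6,0.9,0.15,0,0],[0,-0.6,0.9,0.25,0,0],[0,-0.6,0.9,0.25,0,0],[0,-0.6,0.9,0.25,0,0],[0,-0.6,0.9,0.25,0,0],[0,-0.6,0.9,0.25,0,0]]]}}

```text
time_s: 1.18
ee_pos: [0.5222, 0.2124, 0.2516]
orientation: [0.087, 1.562, -1.188]
ft_force: [0.3, -0.5, 0.1]
finger_gap: 0.0868
```

```bash
python3 - <<'E'
from h import *
s,p,R=cur();print(s['time_s'],p,yang(),s['q'],rel([.622,.0645,.23],-69))
E
```

```text
1.1833 [0.52224025 0.21235488 0.25158072] 16.959927088537352 [-0.66744188  0.2686778   0.24865555  1.78900611 -0.0634866   1.09302267
 -0.10211283] [0.1158, 0.2614, 0.8516, 0.4776, 0.0021, -0.0023]
```

Emit:
{"fn": "arm_command", "kwargs": {"commands": [[[0,0.15,0.5,0.1,0,0],[0.05,0.26,0.85,0.2,0,0],[0.1,0.26,0.85,0.3,0,0],[0.12,0.26,0.85,0.4,0,0],[0.12,0.26,0.85,0.478,0.002,-0.002],[0.12,0.26,0.85,0.478,0.002,-0.002],[0.12,0.26,0.85,0.478,0.002,-0.002],[0.12,0.26,0.85,0.478,0.002,-0.002],[0.12,0.26,0.85,0.478,0.002,-0.002],[0.12,0.26,0.85,0.478,0.002,-0.002],[0.12,0.26,0.85,0.478,0.002,-0.002],[0.12,0.26,0.85,0.478,0.002,-0.002]]], "jaw": 0.65}}

```text
time_s: 2.18
ee_pos: [0.6214, 0.065, 0.2287]
orientation: [1.045, 1.57, -1.721]
ft_force: [-0.1, -0.0, 0.1]
finger_gap: 0.0569
```

Emit:
{"fn": "arm_command", "kwargs": {"commands": [[[0,0,0,0.02,0,0],[0,0,0,0.02,0,0]]]}}

```text
time_s: 2.35
ee_pos: [0.621, 0.0654, 0.228]
orientation: [0.554, 1.569, -2.276]
ft_force: [0.4, 0.6, -0.8]
finger_gap: 0.0569
```

```bash
python3 - <<'E'
from h import *
s,p,R=cur();print(s['time_s'],p,yang(),s['q'],rel([.622,.0645,.13],-69),rel([.622,.0645,.092],-69))
for n in("scene","top"):
    q,d=r.read_camera(n); cv2.imwrite(f"pics/{n}1.png",q)
q=cv2.imread("pics/scene1.png")[60:300,200:420]; cv2.imwrite("pics/s1c.png",cv2.resize(q,None,fx=2.5,fy=2.5))
E
```

```text
2.35 [0.62104971 0.0653648  0.22801227] -72.11381766919413 [-0.63219158  0.43735215  0.6354704   1.6913764  -0.28306397  1.1081793
 -1.17236214] [0.4901, 0.005, -0.004, -0.0173, 0.0006, -0.0003] [0.6801, 0.0048, -0.0044, -0.0173, 0.0006, -0.0003]
```

View pics/s1c.png

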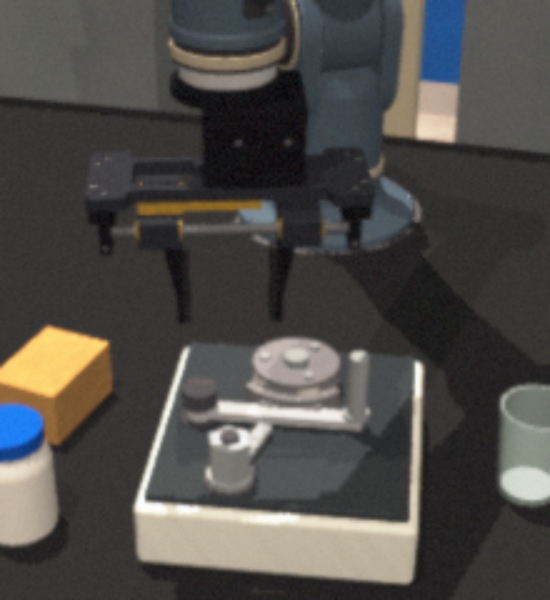

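The view shows the gripper above the nut with the jaws spanning it. The post, at crop (358,385), is clear. Going down onto the nut now.

Emit:
{"fn": "arm_command", "kwargs": {"commands": [[[0.15,0.005,-0.004,-0.01,0,0],[0.3,0.005,-0.004,-0.017,0,0],[0.45,0.005,-0.004,-0.017,0,0],[0.52,0.005,-0.004,-0.017,0,0],[0.58,0.005,-0.004,-0.017,0,0],[0.64,0.005,-0.004,-0.017,0,0],[0.68,0.005,-0.004,-0.017,0,0],[0.68,0.005,-0.004,-0.017,0,0],[0.68,0.005,-0.004,-0.017,0,0]]]}}

```text
time_s: 3.2
ee_pos: [0.6225, 0.0644, 0.0925]
orientation: [0.878, 1.57, -1.895]
ft_force: [1.2, -0.2, 0.6]
finger_gap: 0.0566
```

Emit:
{"fn": "arm_command", "kwargs": {"commands": [[[0,0,0,0,0,0],[0,0,0,0,0,0],[0,0,0,0,0,0],[0,0,0,0,0,0],[0,0,0,0,0,0],[0,0,0,0,0,0],[0,0,0,0,0,0]]], "jaw": 0, "newtons": 25}}

```text
time_s: 3.78
ee_pos: [0.6226, 0.0646, 0.0929]
orientation: [1.181, 1.57, -1.591]
ft_force: [-0.2, 0.2, 2.2]
finger_gap: 0.0297
```

```bash
python3 - <<'E'
from h import *
s,p,R=cur();print(s['time_s'],p,yang(),s['q'],s['ft_force'],s['moment'],s['finger_gap'])
E
```

```text
3.7833 [0.6226132  0.06455485 0.09288966] -68.84808907879912 [-0.55819232  0.58348876  0.5440797   1.80652413 -0.38499709  0.85878215
 -1.03342024] [-0.24927751  0.15017681  2.17072681] [-0.04117934  0.25662469  0.03416823] 0.029658584601714923
```

Gap 29.7 mm, so it's seated on the flats. Turning CCW.

Emit:
{"fn": "arm_command", "kwargs": {"commands": [[[0,0,0,-0.02,0,0],[0,0,0,-0.05,0,0],[0,0,0,-0.08,0,0],[0,0,0,-0.11,0,0],[0,0,0,-0.14,0,0],[0,0,0,-0.17,0,0],[0,0,0,-0.2,0,0],[0,0,0,-0.23,0,0],[0,0,0,-0.26,0,0],[0,0,0,-0.29,0,0],[0,0,0,-0.32,0,0],[0,0,0,-0.32,0,0]]]}}

```text
time_s: 4.78
ee_pos: [0.6237, 0.0636, 0.0929]
orientation: [1.25, 1.568, -0.516]
ft_force: [2.6, -1.9, -2.4]
finger_gap: 0.0297
```

```bash
python3 - <<'E'
from h import *
s,p,R=cur();print(s['time_s'],p,yang(),s['q'],s['ft_force'],s['moment'],s['finger_gap'],rel([.6225,.0645,.0925],47))
q,d=r.read_camera("top"); cv2.imwrite("pics/t2.png",q)
E
```

```text
4.7833 [0.62371318 0.06363204 0.09292478] -11.19850302879792 [-0.37360004  0.54293563  0.28092257  1.79482432 -0.19324138  0.8283788
 -0.19564555] [ 2.62696726 -1.92890755 -2.4359944 ] [-0.36397155 -0.68167774  0.06182237] 0.02967295227558529 [0.0021, -0.0068, -0.0031, -0.3233, 0.0007, -0.0007]
```

Emit:
{"fn": "arm_command", "kwargs": {"commands": [[[0,0,0,-0.02,0,0],[0,0,0,-0.05,0,0],[0,0,0,-0.08,0,0],[0,0,0,-0.11,0,0],[0,0,0,-0.14,0,0],[0,0,0,-0.17,0,0],[0,0,0,-0.2,0,0],[0,0,0,-0.23,0,0],[0,0,0,-0.26,0,0],[0,0,0,-0.28,0,0],[0,0,0,-0.28,0,0]]]}}

```text
time_s: 5.75
ee_pos: [0.625, 0.064, 0.0929]
orientation: [0.745, 1.565, -0.146]
ft_force: [5.0, -0.0, -4.6]
finger_gap: 0.0304
```

```bash
python3 - <<'E'
from h import *
s,p,R=cur();print(s['time_s'],p,yang(),s['q'],s['ft_force'],s['moment'],s['finger_gap'],rel([.6225,.0645,.0925],49))
E
```

```text
5.75 [0.62502285 0.06395678 0.09294826] 38.95508873713497 [-0.21137151  0.532168    0.05680161  1.78330204 -0.03713247  0.82211832
  0.54261578] [ 4.96291148 -0.01226316 -4.61655554] [ 0.08054407 -1.04851939  0.08559636] 0.030374180738044418 [0.0022, -0.0081, -0.0101, -0.0558, 0.0013, -0.001]
```

Emit:
{"fn": "arm_command", "kwargs": {"commands": [[[0,-0.004,-0.005,-0.02,0,0],[0,-0.008,-0.01,-0.04,0,0],[0,-0.008,-0.01,-0.055,0,0],[0,-0.008,-0.01,-0.055,0,0],[0,-0.008,-0.01,-0.055,0,0]]]}}

```text
time_s: 6.17
ee_pos: [0.6251, 0.0642, 0.093]
orientation: [0.653, 1.56, -0.069]
ft_force: [8.3, -0.1, -6.6]
finger_gap: 0.0298
```

```bash
python3 - <<'E'
from h import *
s,p,R=cur();print(s['time_s'],p,yang(),s['ft_force'],s['moment'],s['finger_gap'],rel([.6225,.0645,.0925],51))
q,d=r.read_camera("top"); cv2.imwrite("pics/t3.png",q);cv2.imwrite("pics/t3c.png",cv2.resize(q[100:270,150:320],None,fx=3.5,fy=3.5))
q,d=r.read_camera("scene"); cv2.imwrite("pics/s3c.png",cv2.resize(q[100:300,200:420],None,fx=2.5,fy=2.5))
E
```

```text
6.1667 [0.62507454 0.06418041 0.09295688] 48.60575643608589 [ 8.32886407 -0.12494503 -6.5644937 ] [-0.13961808 -1.70309294 -0.05331997] 0.029769424252877954 [0.0021, -0.0073, -0.0107, -0.0133, 0.0027, -0.002]
```

View pics/s3c.png

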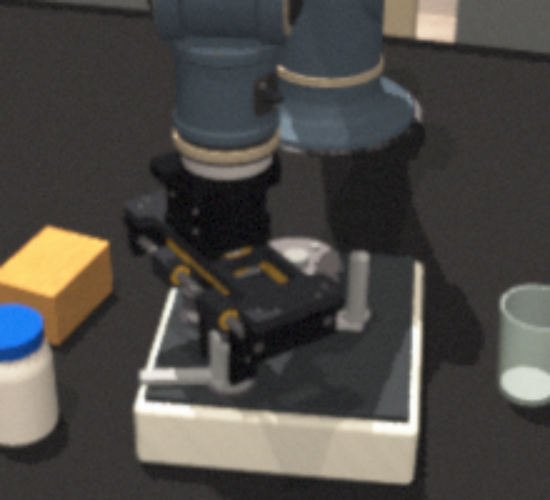

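View pics/t3c.png

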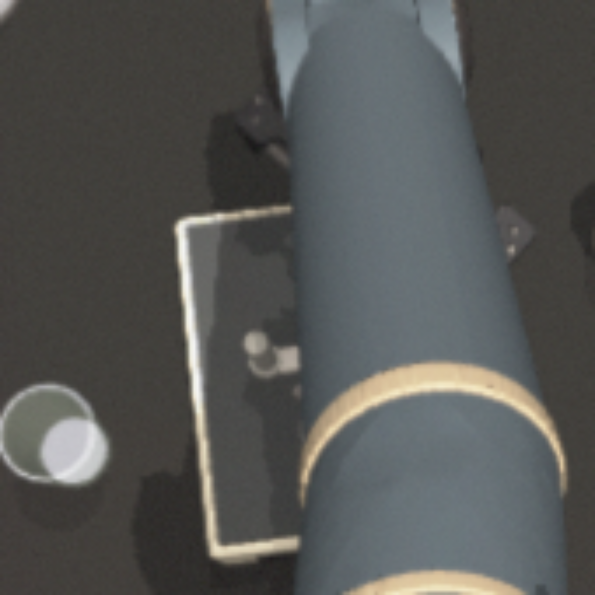

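```bash
python3 - <<'E'
from h import *
e=onz("scene",200+143/2.5,100+377/2.5,.078)
v=e[:2]-np.array([.6225,.0645]); print(e,np.linalg.norm(v),"nut",(np.arctan2(v[1],v[0])-.146-2.79)%(2*np.pi))
E
```

```text
[0.64961966 0.00312429 0.078     ] 0.06710032420170886 nut 2.1924556528721144
```

Emit:
{"fn": "arm_command", "kwargs": {"commands": [[[0,-0.006,-0.01,-0.025,0,0],[0,-0.006,-0.01,-0.04,0,0],[0,-0.006,-0.01,-0.04,0,0],[0,-0.006,-0.01,-0.04,0,0]]]}}

```text
time_s: 6.6
ee_pos: [0.624, 0.0652, 0.093]
orientation: [0.66, 1.558, 0.057]
ft_force: [5.1, 1.1, -3.3]
finger_gap: 0.031
```

```bash
python3 - <<'E'
from h import *
s,p,R=cur();print(s['time_s'],p,yang(),s['ft_force'],s['moment'],s['finger_gap'])
E
```

```text
6.6 [0.62403289 0.06520963 0.09300232] 55.44074990397266 [ 5.11455829  1.1373604  -3.29801862] [ 0.25469425 -1.05263582 -0.60554386] 0.03098215518419246
```

The gap widened and the moment rose to 0.6 N·m, so the nut is at its stop. Release and rise.

Emit:
{"fn": "arm_command", "kwargs": {"commands": [[[0,0,0,0.03,0,0],[0,0,0,0.03,0,0],[0,0,0,0.03,0,0],[0,0,0,0.03,0,0],[0,0,0,0.03,0,0]]], "jaw": 0.65}}

```text
time_s: 7.02
ee_pos: [0.6236, 0.0652, 0.0929]
orientation: [0.74, 1.558, 0.044]
ft_force: [0.2, -0.5, -0.7]
finger_gap: 0.0537
```

Emit:
{"fn": "arm_command", "kwargs": {"commands": [[[-0.1,0,0,0,0,0],[-0.25,0,0,0,0,0],[-0.4,0,0,0,0,0],[-0.55,0,0,0,0,0],[-0.55,0,0,0,0,0],[-0.55,0,0,0,0,0]]]}}

```text
time_s: 7.52
ee_pos: [0.6232, 0.0652, 0.2051]
orientation: [0.771, 1.554, 0.075]
ft_force: [0.3, 0.4, 0.2]
finger_gap: 0.0564
```

```bash
python3 - <<'E'
from h import *
s,p,R=cur();print(s['time_s'],p,yang(),s['finger_gap'])
# post rest (avg), approach orientation jaw along pump +x
for z in(.22,.119): print(rel([.528,.145,z],8))
q,d=r.read_camera("scene"); cv2.imwrite("pics/s4c.png",cv2.resize(q[100:300,200:420],None,fx=2.5,fy=2.5))
E
```

```text
7.5167 [0.62322668 0.06519883 0.20514625] 50.07706585742039 0.05644929854425452
[-0.0816, 0.0013, -0.6203, 0.2337, 0.0023, -0.0049]
[0.4233, -0.0045, -0.6263, 0.2337, 0.0023, -0.0049]
```

View pics/s4c.png

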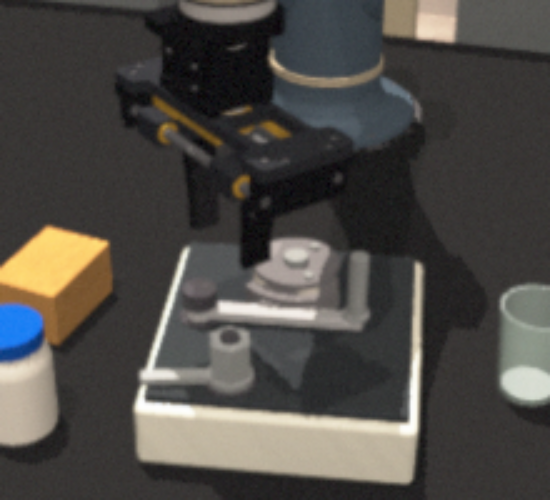

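The tab, at crop (145,377), points away to the left. The post, at (358,285), is clear. Move above the post.

Emit:
{"fn": "arm_command", "kwargs": {"commands": [[[-0.05,0,-0.2,0.04,0,0],[-0.08,0,-0.4,0.08,0,0],[-0.08,0.001,-0.62,0.12,0,0],[-0.08,0.001,-0.62,0.16,0,0],[-0.08,0.001,-0.62,0.2,0,0],[-0.08,0.001,-0.62,0.234,0.002,-0.005],[-0.08,0.001,-0.62,0.234,0.002,-0.005],[-0.08,0.001,-0.62,0.234,0.002,-0.005],[-0.08,0.001,-0.62,0.234,0.002,-0.005]]]}}

```text
time_s: 8.32
ee_pos: [0.5263, 0.1445, 0.217]
orientation: [-1.319, 1.565, -2.749]
ft_force: [-0.4, -0.4, 0.4]
finger_gap: 0.0565
```

```bash
python3 - <<'E'
from h import *
s,p,R=cur();print(s['time_s'],p,yang(),s['finger_gap'],s['q'])
for z in(.22,.119): print(rel([.528,.145,z],8))
q,d=r.read_camera("scene"); cv2.imwrite("pics/s5c.png",cv2.resize(q[100:300,200:420],None,fx=2.5,fy=2.5))
E
```

```text
8.3167 [0.52634541 0.1444907  0.216977  ] 8.086847741851898 0.05651910454044816 [-0.42926581  0.27280753  0.10228523  1.85990349 -0.0319413   1.01629852
 -0.172611  ]
[-0.0152, 0.0085, -0.0013, 0.0005, 0.0005, 0.0018]
[0.4898, 0.0113, -0.0021, 0.0005, 0.0005, 0.0018]
```

View pics/s5c.png

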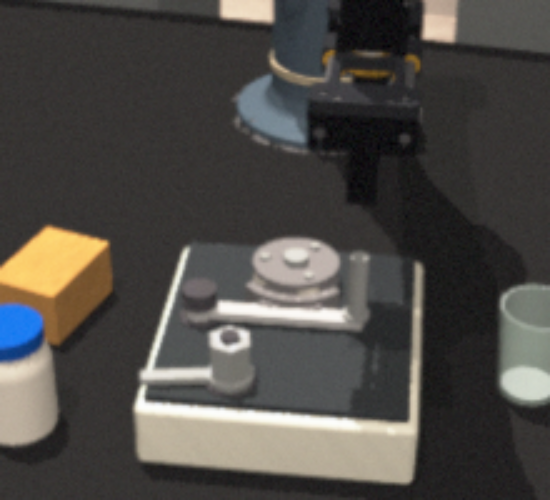

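The gripper is directly above the post in this view: fingers at crop x≈361, post at x≈358. Descend and close.

Emit:
{"fn": "arm_command", "kwargs": {"commands": [[[0.12,0.011,-0.002,0,0,0],[0.24,0.011,-0.002,0,0,0],[0.34,0.011,-0.002,0,0,0],[0.42,0.011,-0.002,0,0,0],[0.49,0.011,-0.002,0,0,0],[0.49,0.011,-0.002,0,0,0],[0.49,0.011,-0.002,0,0,0]]]}}

```text
time_s: 8.95
ee_pos: [0.5277, 0.1446, 0.1186]
orientation: [-1.344, 1.564, -2.774]
ft_force: [0.3, -0.1, 0.3]
finger_gap: 0.0562
```

Emit:
{"fn": "arm_command", "kwargs": {"commands": [[[0,0,0,0,0,0],[0,0,0,0,0,0],[0,0,0,0,0,0],[0,0,0,0,0,0],[0,0,0,0,0,0],[0,0,0,0,0,0],[0,0,0,0,0,0],[0,0,0,0,0,0],[0,0,0,0,0,0]]], "jaw": 0, "newtons": 20}}

```text
time_s: 9.7
ee_pos: [0.5288, 0.1448, 0.1189]
orientation: [-1.267, 1.566, -2.696]
ft_force: [2.7, 0.4, -2.2]
finger_gap: 0.0157
```

```bash
python3 - <<'E'
from h import *
s,p,R=cur();print(s['time_s'],p,yang(),s['finger_gap'],s['q'],s['ft_force'])
th=.145; c,sn=np.cos(th),np.sin(th); Rp=np.array([[c,-sn],[sn,c]])
piv=p[:2]-Rp@np.array([0,.13]); print("pivot",piv)
for a in np.linspace(.1,.9,9):
    q=piv+Rp@(.13*np.array([np.sin(a),np.cos(a)])); print(round(a,2),rel([*q,.119],8.3-np.degrees(a)*.9))
q,d=r.read_camera("scene"); cv2.imwrite("pics/s6c.png",cv2.resize(q[100:300,200:420],None,fx=2.5,fy=2.5))
E
```

```text
9.7 [0.52883527 0.14484136 0.11888429] 8.071351605853843 0.01565093869656491 [-0.41782435  0.39237911  0.09256362  1.94970243 -0.0482754   0.80619415
 -0.15779189] [ 2.73467917  0.39045463 -2.17709466]
pivot [0.54761929 0.0162056 ]
0.1 [-0.0009, 0.0649, 0.003, 0.0274, 0.0005, 0.0014]
0.2 [-0.0011, 0.1292, 0.0124, 0.056, 0.0006, 0.0014]
0.3 [-0.0014, 0.1922, 0.0282, 0.0847, 0.0006, 0.0013]
0.4 [-0.0016, 0.2533, 0.0503, 0.1133, 0.0007, 0.0013]
0.5 [-0.0018, 0.3119, 0.0783, 0.142, 0.0007, 0.0013]
0.6 [-0.002, 0.3675, 0.112, 0.1706, 0.0008, 0.0012]
0.7 [-0.0022, 0.4194, 0.1511, 0.1993, 0.0009, 0.0012]
0.8 [-0.0024, 0.4671, 0.1952, 0.2279, 0.0009, 0.0012]
0.9 [-0.0025, 0.5102, 0.2439, 0.2566, 0.001, 0.0011]
```

View pics/s6c.png

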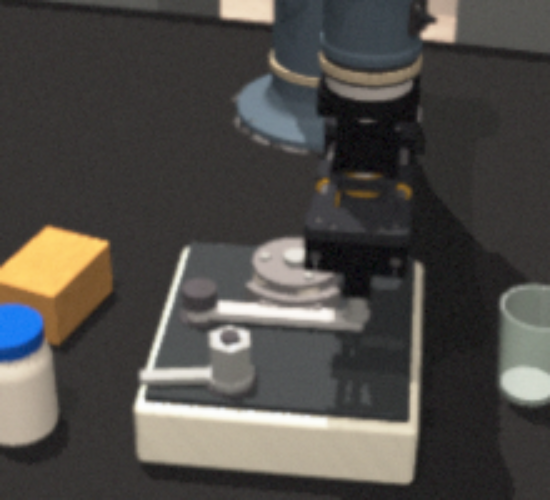

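Post gripped: gap 15.7 mm, matching its 16 mm diameter. Swing along the arc.

Emit:
{"fn": "arm_command", "kwargs": {"commands": [[[0,0.032,0.001,0.013,0,0],[0,0.065,0.003,0.027,0,0],[-0.001,0.097,0.007,0.041,0,0],[-0.001,0.129,0.012,0.056,0,0],[-0.001,0.161,0.02,0.07,0,0],[-0.001,0.192,0.028,0.085,0,0],[-0.001,0.223,0.039,0.099,0,0],[-0.002,0.253,0.05,0.113,0,0],[-0.002,0.283,0.064,0.127,0,0],[-0.002,0.312,0.078,0.142,0,0],[-0.002,0.34,0.095,0.156,0,0],[-0.002,0.367,0.112,0.17,0,0]]]}}

```text
time_s: 10.75
ee_pos: [0.6006, 0.1356, 0.1187]
orientation: [-1.229, 1.557, 3.09]
ft_force: [-9.4, 4.0, 6.7]
finger_gap: 0.0156
```

```bash
cat > m.py <<'E'
from h import *
s,p,R=cur();print(s['time_s'],p,yang(),s['finger_gap'],s['ft_force'],s['moment'])
th=.145; c,sn=np.cos(th),np.sin(th); Rp=np.array([[c,-sn],[sn,c]])
piv=np.array([.5476,.0162]); v=Rp.T@(p[:2]-piv); print("presser~",np.arctan2(v[0],v[1]),np.linalg.norm(v))
for a in (.65,.7,.75,.8,.84,.88,.92):
    q=piv+Rp@(.13*np.array([np.sin(a),np.cos(a)])); print(round(a,2),rel([*q,.119],8.3-np.degrees(a)*.9))
E
python3 m.py
```

```text
10.75 [0.60055532 0.13555131 0.11869239] -22.579235895787374 0.01560789476906457 [-9.44397793  4.00477993  6.71209779] [ 0.70717879  1.8287456  -0.17625714]
presser~ 0.5625965047322522 0.13057182319022242
0.65 [-0.0023, 0.0566, 0.0067, 0.0147, 0.0016, 0.0042]
0.7 [-0.0027, 0.0888, 0.0111, 0.029, 0.0017, 0.0041]
0.75 [-0.003, 0.1207, 0.0171, 0.0433, 0.0018, 0.0041]
0.8 [-0.0034, 0.1523, 0.0247, 0.0576, 0.0019, 0.004]
0.84 [-0.0037, 0.1773, 0.0319, 0.0691, 0.0019, 0.004]
0.88 [-0.004, 0.2019, 0.0401, 0.0806, 0.002, 0.004]
0.92 [-0.0043, 0.2263, 0.0493, 0.092, 0.0021, 0.0039]
```

Emit:
{"fn": "arm_command", "kwargs": {"commands": [[[-0.002,0.028,0.003,0.007,0,0],[-0.002,0.057,0.007,0.015,0,0],[-0.003,0.089,0.011,0.029,0,0],[-0.003,0.12,0.017,0.043,0.002,0.004],[-0.003,0.152,0.025,0.058,0.002,0.004],[-0.004,0.177,0.032,0.069,0.002,0.004],[-0.004,0.19,0.036,0.075,0.002,0.004],[-0.004,0.19,0.036,0.075,0.002,0.004],[-0.004,0.19,0.036,0.075,0.002,0.004]]]}}

```text
time_s: 11.5
ee_pos: [0.6275, 0.1198, 0.1186]
orientation: [-1.421, 1.557, 2.664]
ft_force: [-10.1, 7.3, 8.1]
finger_gap: 0.0156
```

```bash
python3 m.py
```

```text
11.5 [0.62753625 0.11981624 0.11860881] -35.9040649806888 0.015598568434368748 [-10.14100724   7.28297688   8.05440018] [ 1.52053095  2.27537188 -0.15971532]
presser~ 0.8020974781372703 0.13086683983280276
0.65 [-0.0006, -0.0988, 0.0088, -0.0594, 0.0002, 0.0043]
0.7 [-0.001, -0.0665, 0.0057, -0.045, 0.0003, 0.0043]
0.75 [-0.0015, -0.034, 0.0042, -0.0307, 0.0004, 0.0043]
0.8 [-0.0019, -0.0015, 0.0043, -0.0164, 0.0005, 0.0043]
0.84 [-0.0023, 0.0244, 0.0056, -0.0049, 0.0006, 0.0043]
0.88 [-0.0026, 0.0503, 0.0078, 0.0065, 0.0007, 0.0043]
0.92 [-0.003, 0.0761, 0.0112, 0.018, 0.0008, 0.0043]
```

Emit:
{"fn": "arm_command", "kwargs": {"commands": [[[-0.002,0.05,0.007,0,0,0],[-0.002,0.065,0.009,0,0,0],[-0.002,0.065,0.009,0,0,0],[-0.002,0.065,0.009,0,0,0],[-0.002,0.065,0.009,0,0,0],[-0.002,0.065,0.009,0,0,0]]]}}

```text
time_s: 12.0
ee_pos: [0.628, 0.1197, 0.1183]
orientation: [-1.419, 1.535, 2.673]
ft_force: [-17.6, 11.9, 12.6]
finger_gap: 0.0153
```

```bash
python3 m.py; python3 - <<'E'
from h import *
for n in("scene","top"):
    q,d=r.read_camera(n); cv2.imwrite(f"pics/{n}7.png",q)
q=cv2.imread("pics/scene7.png"); cv2.imwrite("pics/s7c.png",cv2.resize(q[100:300,180:440],None,fx=3,fy=3))
s=r.read_state(); print(s['time_s'],s['ee_pos'],s['joint_vel'],s['ft_force'])
E
```

```text
12.0 [0.62801038 0.11971567 0.11834907] -35.56712388974614 0.015301839753079555 [-17.59966664  11.91450813  12.63101096] [2.45206956 4.05132283 0.02004638]
presser~ 0.8054300636940214 0.13107754478578829
0.65 [0.0004, -0.1011, 0.0092, -0.0575, 0.0007, 0.0115]
0.7 [-0.0008, -0.0688, 0.0063, -0.0431, 0.001, 0.0114]
0.75 [-0.0019, -0.0363, 0.005, -0.0288, 0.0012, 0.0114]
0.8 [-0.0031, -0.0039, 0.0053, -0.0145, 0.0015, 0.0114]
0.84 [-0.004, 0.0221, 0.0067, -0.003, 0.0017, 0.0114]
0.88 [-0.0049, 0.048, 0.0091, 0.0084, 0.0019, 0.0113]
0.92 [-0.0058, 0.0737, 0.0126, 0.0199, 0.0021, 0.0113]
12.1 [0.62802661 0.11968165 0.11835253] [-0.00088875  0.00136516 -0.00064014 -0.00044815  0.00060009 -0.00111574
 -0.00100284] [-17.76652671  10.97587785  12.95585631]
```

View pics/s7c.png

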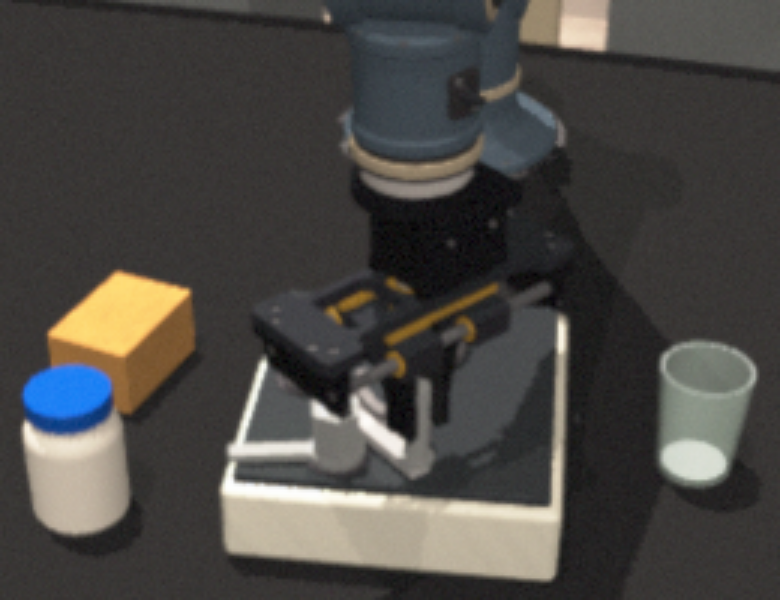

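View pics/top7.png

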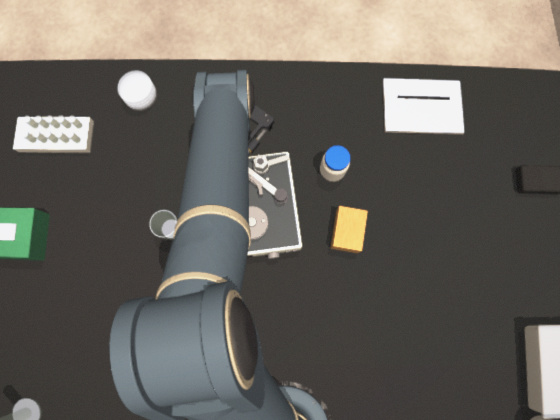

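The post (crop (425,430)) is held at the stop. The arm stalled there at about 0.805 rad while the force rose from 12 to 21 N. The tab still points away, and the jar, carton and beaker are at their original pixels. Handing in.

```bash
python3 -c "
from rig import r
print(r.sign_off())"
```

```text
the job is handed in; nothing more can be done
None
```

I turned the hex nut counterclockwise to its open stop, then gripped the presser arm's post and swung it to its stop. I handed in with the gripper still holding it there, at about 12 s of the 61 s allowed.

- **Nut:** The turn ended against a hard stop, with the moment rising to 0.6 N·m and the jaws slipping on the flats. My reading of the tab from the picture was 2.19 rad against the 2.1 rad stop. That is about 0.09 rad too high, which I put down to pixel error. The last pictures show the tab still pointing away.
- **Presser arm:** It stood at about 0.805 rad, worked out from the tool position. It moved only about 0.003 rad more while the sideways force rose from about 12 N to 21 N, so it is on its stop. The arm was still, with the jaws closed on the post (15.3 mm gap on the 16 mm post).
- **Bystanders:** In the last top view the beaker, jar and carton were at the same pixel positions as at the start, judged by eye.

No check failed. The only other disagreement was between the two cameras: up to about 6 mm on the post, more on the roller head and case corners. For the post I used a point between the two views, and the grip settled within 1 mm of it.

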